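# Park the index plunger of the strap jig and free its sliding stop

### The arm

A 6-joint arm with a two-finger parallel gripper is mounted at the origin on a cart in front of the work surface, level with it; the furniture and walls round the work are solid. World frame = base frame: x ahead of the robot, y to its left, z up, the work surface at z = 0. Lengths are in m, angles in rad, forces in N, time in s.
With the tool pointing down it reaches from about 0.35 to 0.775 m from the base axis. Payload 7.3 kg.
Tool frame: the origin (TCP) lies on the centre line of the jaws, within the pads' length; the fingertips stand 11 mm ahead of it and the grasp point (between the pads) lies 8 mm behind it; y points along the fingers, z is the direction in which the jaws open and shut, and the axes are right-handed (so a half turn about y gives the same grasp; the last joint's range is limited). The gripper opens to 92 mm and grips with 3 to 60 N. Pads are 19 mm wide; open, the fingers measure 130 mm over their backs; the gripper's body (75 mm by 190 mm) begins 47 mm behind the grasp point.
Start: joints at [-1.321, 0.342, 1.524, -0, 1.275, -0.146], TCP at [0.202, -0.484, 0.238] pointing down, gripper open.
Joint ranges: [-2.53, 2.53], [-0.77, 2.02], [0.04, 2.7], [-1, 4.14], [0.28, 2.66], [-3.11, 3.11]. Speed limits (rad/s): [2.57, 2.57, 3.14, 3.14, 3.14, 3.14].

### API

Orientations are given as [roll, pitch, yaw] about the fixed x, y, z axes, in that order (R = Rz(yaw) Ry(pitch) Rx(roll)).
In Python, from cell import robot, cams gives the robot as it stands.
- The arm moves only by the tool apply_moves, never from a script. Its argument "plan" is a list of rows, each a list of 7 numbers: the shift along the tool's x, y, z in m, then the turn, a rotation vector about the tool's x, y, z in degrees, then the gripper command: -1 is fully open, 1 is shut, values between are in proportion. A call has exactly 5 rows; each row is the pose to reach, as a shift and turn from the pose commanded when the call began, along the tool's axes at that moment; what a row does not reach only later rows make up. A row lasts 1/8 s, in which the tool goes at most 62.5 mm and 10.7 degrees, less where a joint would pass 70% of its speed; a pose out of reach is approached as far as the arm can. A call with a gripper value outside its range is refused whole. The fingers move at their own pace and stop on an object; "squeeze" is the grip in N (left out, the last holds). Time passes only in rows, so rows that repeat a pose let the fingers close, or fill a call up. It gives the time, the measured TCP pose, the force and the opening at its end, in the units of the state.
- robot.observe(): the state, without advancing time (a new reading comes with each control period).
- cams.read_camera(name): name is "side" or "top" or "wrist"; returns the picture (480x640x3 uint8, blue, green, red); there is no depth.
- cams.calibration(name): a dict with "fx", "fy", "cx", "cy" (pixels), "extrinsics" (4x4, takes a point from world to camera coordinates); the wrist camera has in their place "T_tool_cam" (4x4, takes a point from camera to tool coordinates, whose origin is the TCP and whose axes are the tool frame's). Camera axes: x right, y up, looking along -z (the intrinsics and any distortion apply to the point x, -y, -z); pixel columns grow to the right and rows downward; lengths in m; the calibration is good to about 2 mm. A picture is of the moment at which its call begins: read the wrist's pose just before it. calibration takes no time and is no camera call.
- robot.hand_in(): hands the job in, once; it reports no verdict.
The state is a dict: "time": time; "qpos": joint angles; "qvel": joint speeds; "joint_efforts": joint torques, N m; "tool_pos": TCP position; "tool_rot": TCP orientation; "contact_force": force on the tool from outside, world axes, zero at the start; "torque": the same for the moment, N m; "opening": finger opening in m.
Only numpy, scipy, OpenCV 4.12 (cv2) and the standard library are available. Lean on these libraries where they do the work, as an engineer would, in place of code of your own. Each camera call takes 0.05 s, during which the arm holds its last target. There are 200 camera calls.

### The job

The spring plunger on the strap jig is blocking the sliding carriage. Pull the plunger out by its crossbar, twist it clockwise until it drops into its rest notch and stays out by itself, then slide the carriage past it, fully home against the end block on the left. Leave the roll of tape, the spool of thread standing behind the jig and the dish of rivets where they are.

Things in the scene. Friction and masses are not known exactly. Their poses are not given: they have to be found in the camera images.
- jig: Fixed jig on the bench: wooden board 155 x 236 x 12 mm, two rails, a steel end block at each end, a grey leaning plunger housing in front, a carriage on the rails behind. Origin on the bench top near the board's middle; x to the jig's back, y along the rails to its left seen from the front, z up. The board spans x -60 to +96 mm, y -118 to +118 mm.
- crossbar (a point): Centre of the plunger's black crossbar: 44 mm long (this point's x), 12 mm thick (its y: grip across this), 20 mm high (its z). z is the plunger's axis, outward and up, leaning 30 degrees from vertical to the jig's front. Plunger in: 105 mm above the bench; along the axis the collar's stop shoulders (34 mm diameter) lie 19 mm below it. It moves with the plunger.
- plunger_pull (a joint): How far the plunger is pulled out along its axis, m: 0 fully in (blocks the carriage), 0.020 the limit. A spring draws it in: about 4 N at 0, 7 N at 0.009, 10 N at 0.020. A cross pin under the bar rides on the collar's rim: it must be out over 0.0125 to be twisted; in the rest notch it stays at about 0.0085.
- plunger_twist (a joint): Twist of the plunger, rad, growing clockwise as seen looking down on the crossbar from outside. It is 0 (play of 0.1) when the plunger is in; the rest notch is at 1.13 (play of 0.1), and a stop lies at 1.26. It turns lightly (0.01 N m).
- post (a point): Upright steel grip post of the carriage, 15 mm in diameter and 50 mm tall; the point is 32 mm above the carriage's top, 20 mm below the post's top, 72 mm above the bench. Axes parallel to the jig's.
- carriage (a joint): Travel of the carriage along the jig's y (to the left), m. 0 is the right end; the plunger, while in, blocks it at about 0.039; 0.138 is fully home against the left end block. It needs about 2 N to slide and stays where it is left.
- masking_roll: Loose roll of tan tape lying flat, 94 mm diameter, 25 mm high, bystander. Origin at the centre of its underside.
- spool_2: Loose spool of pale thread standing upright behind the jig, 36 mm diameter, 70 mm tall, bystander. Origin on its underside, within 10 mm of its axis.
- rivet_dish: Loose shallow metal dish of rivets, 71 mm diameter, 16 mm high, bystander. Origin at the centre of its underside.

How it is judged:
On the way, in this order (a step that is already met when the one before it is completed fails the run):
1. the plunger is out and sits in its rest notch, the carriage not yet past it (value of joint plunger_pull between 0.007 and 0.0108 m and value of joint plunger_twist above 0.98 rad and value of joint carriage below 0.045 m), for 0.3 s.
2. the carriage is at the left end block (value of joint carriage above 0.133 m), for 0.2 s.
At the end, for the whole second after the job is handed in: The plunger rests in its notch by itself (7 to 10.8 mm out, twisted more than 0.98 rad) and the carriage stands within 5 mm of the left end of its travel (value of joint plunger_pull between 0.007 and 0.0108 m and value of joint plunger_twist above 0.98 rad and value of joint carriage above 0.133 m); the robot touches nothing.
It fails at once if the roll of tape was moved more than 30 mm (distance of masking_roll from where it was at the start of the episode above 0.03 m).
It fails at once if the spool of thread standing behind the jig was moved more than 30 mm (distance of spool_2 from where it was at the start of the episode above 0.03 m).
It fails at once if the dish of rivets was moved more than 30 mm (distance of rivet_dish from where it was at the start of the episode above 0.03 m).
It also fails if it takes over 56 s, if anything falls off the work surface, if the arm or the gripper's body presses on something with over 40 N, if the wrist force passes 120 N, or if a joint passes its speed limit or range.

## Working session

There is one attempt and no reset: what is moved stays moved. The work goes in short steps, Python scripts to look and compute and a tool call to move; the robot and the scene stay as the last step left them, time stands still between calls to the robot, and variables do not carry over. Pictures are saved under pics/ and viewed, about 8 in all and at most 12, crops included, and the job is handed in when it is done.

Besides the shell and the picture viewer there is one more tool, called in YAML: its name, and indented under it one key for each argument. apply_moves: Moves the arm, as the interface text tells. Its arguments: {"type":"object","properties":{"plan":{"type":"array","items":{"type":"array","items":{"type":"number"}}},"squeeze":{"type":"number"}},"required":["plan"]}

```bash
mkdir -p pics; ls
python3 - <<'E'
from cell import robot, cams
import cv2
print(robot.observe())
for n in("side","top"):
    im=cams.read_camera(n); cv2.imwrite(f"pics/{n}0.png",im)
    print(n,{k:(v.tolist() if hasattr(v,'tolist') else v) for k,v in cams.calibration(n).items()})
print(cams.calibration("wrist"))
E
```

```text
pics
{'time': 0.0, 'qpos': array([-1.32101810e+00,  3.42696024e-01,  1.52504064e+00, -9.69689773e-06,
        1.27538614e+00, -1.46008761e-01]), 'qvel': array([ 0.00010915, -0.00032238, -0.00044351, -0.00028673, -0.00029783,
        0.00051561]), 'joint_efforts': array([-1.48338622e-03, -4.31247175e+01, -2.44224304e+01,  7.15863495e-02,
        5.58611273e-02, -1.08374181e-04]), 'tool_pos': array([ 0.20231965, -0.48401803,  0.23705056]), 'tool_rot': array([-1.57231155e+00,  2.13448513e-04, -2.74580300e+00]), 'contact_force': array([-0.37928879,  0.16689627, -0.27567912]), 'torque': array([-0.00157689,  0.06762225, -0.02604937]), 'opening': 0.09159181965411385}
side {'fx': 533.0457916016863, 'fy': 533.0457916016863, 'cx': 324.34198923853216, 'cy': 244.21573156443142, 'extrinsics': [[0.964916690534225, -0.26251082665520764, -0.004883258878920799, -0.6344824607007074], [0.181482925768828, 0.6534094603629342, 0.7349285848044047, 0.07830992600105736], [-0.189735942780658, -0.7100310859371007, 0.6781269269245372, -1.1132156901965433], [0.0, 0.0, 0.0, 1.0]]}
top {'fx': 549.4360253634508, 'fy': 549.4360253634508, 'cx': 321.36363115361877, 'cy': 241.31539047188141, 'extrinsics': [[0.025668523663184697, -0.99959312122465, -0.012438604958553092, -0.3822587028346307], [0.9909430141479646, 0.023801882775887857, 0.13215677465673115, -0.5579314365524034], [-0.1318069406529855, -0.015718217986950892, 0.9911507796591875, -0.9747893305273317], [0.0, 0.0, 0.0, 1.0]]}
{'fx': 421.2948342404397, 'fy': 421.2948342404397, 'cx': 322.7079325801333, 'cy': 243.48338568347393, 'T_tool_cam': array([[ 1.43705589e-03, -9.65853228e-01, -2.59085847e-01,
        -6.95091989e-02],
       [-2.13321029e-04,  2.59085812e-01, -9.65854283e-01,
        -1.47362982e-01],
       [ 9.99998945e-01,  1.44325505e-03,  1.66283988e-04,
        -8.37753637e-04],
       [ 0.00000000e+00,  0.00000000e+00,  0.00000000e+00,
         1.00000000e+00]])}
```

View pics/top0.png

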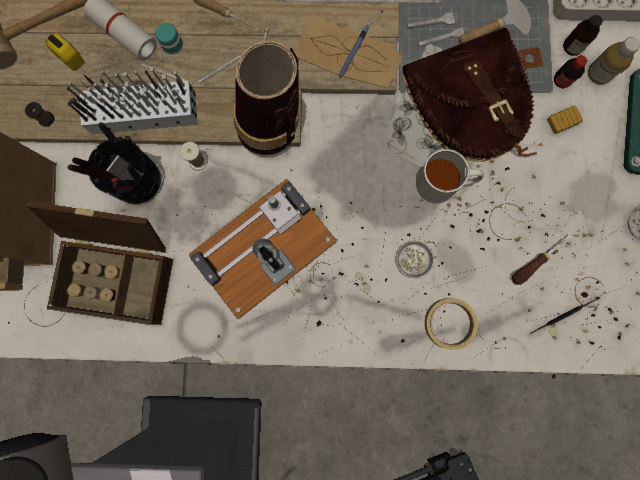

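View pics/side0.png

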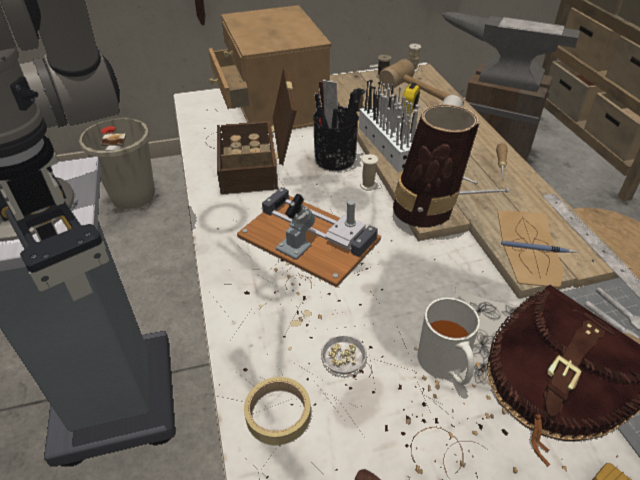

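```bash
cat > h.py <<'E'
import numpy as np, cv2
from cell import robot, cams
from scipy.spatial.transform import Rotation as R
def toolT():
    s=robot.observe(); T=np.eye(4); T[:3,:3]=R.from_euler('xyz',s['tool_rot']).as_matrix(); T[:3,3]=s['tool_pos']; return T
def cam(n,T=None):
    c=cams.calibration(n)
    E=np.linalg.inv(c['extrinsics']) if 'extrinsics' in c else T@c['T_tool_cam']
    return c,E
def ray(n,uv,T=None):
    c,E=cam(n,T); u,v=uv
    d=E[:3,:3]@np.array([(u-c['cx'])/c['fx'],-(v-c['cy'])/c['fy'],-1]); return E[:3,3],d/np.linalg.norm(d)
def onz(n,uv,z,T=None):
    o,d=ray(n,uv,T); return o+d*(z-o[2])/d[2]
def proj(n,p,T=None):
    c,E=cam(n,T); q=np.linalg.inv(E)@np.append(p,1); return np.array([c['cx']-c['fx']*q[0]/q[2],c['cy']+c['fy']*q[1]/q[2]])
def tri(rays):
    A=sum(np.eye(3)-np.outer(d,d) for o,d in rays); b=sum((np.eye(3)-np.outer(d,d))@o for o,d in rays)
    return np.linalg.solve(A,b)
def jig(c,yaw):  # board centre xy, yaw -> 4x4
    T=np.eye(4);T[:3,:3]=R.from_euler('z',yaw).as_matrix();T[:2,3]=c-0.018*T[:2,0];return T
CB=lambda pull=0:np.array([0,0,0])
E
python3 - <<'E'
from h import *
for n in('top','side'):
    im=cv2.imread(f'pics/{n}0.png'); hsv=cv2.cvtColor(im,cv2.COLOR_BGR2HSV)
    m=cv2.inRange(hsv,(5,110,90),(18,255,255))
    lo={'top':(170,170,345,325),'side':(230,185,390,290)}[n]
    k=np.zeros_like(m);k[lo[1]:lo[3],lo[0]:lo[2]]=255;m&=k
    m=cv2.morphologyEx(m,cv2.MORPH_OPEN,np.ones((3,3)))
    pts=np.argwhere(m)[:,::-1]; hull=cv2.convexHull(pts.astype(np.int32))[:,0]
    w=np.array([onz(n,p,0.012)[:2] for p in hull],np.float32)
    r=cv2.minAreaRect(w*1000); print(n,len(pts),r, cv2.boxPoints(r).round(0).tolist())
    cc=cv2.approxPolyDP(hull.reshape(-1,1,2),8,True)[:,0];print([(p.tolist(),onz(n,p,.012).round(3).tolist()) for p in cc])
a=ray('top',(272,203));
print('post', onz('top',(275,200),.092), onz('side',(350,204),.092))
E
```

```text
top 6309 ((556.2091064453125, -257.18743896484375), (153.68455505371094, 233.94451904296875), 39.78730392456055) [[422.0, -216.0], [572.0, -396.0], [690.0, -298.0], [540.0, -118.0]]
[([335, 239], [0.575, -0.393, 0.012]), ([239, 317], [0.426, -0.219, 0.012]), ([195, 251], [0.546, -0.131, 0.012]), ([278, 185], [0.677, -0.282, 0.012])]
side 3395 ((554.841552734375, -260.10589599609375), (153.67625427246094, 234.33514404296875), 39.85075378417969) [[421.0, -219.0], [571.0, -399.0], [689.0, -301.0], [539.0, -121.0]]
[([379, 238], [0.683, -0.305, 0.012]), ([334, 283], [0.568, -0.395, 0.012]), ([238, 232], [0.426, -0.215, 0.012]), ([292, 197], [0.551, -0.135, 0.012])]
post [ 0.63065121 -0.28613473  0.092     ] [ 0.62837857 -0.28622318  0.092     ]
```

Run:
```python
from h import *
a=cv2.imread('pics/top0.png')[225:295,235:315];b=cv2.imread('pics/side0.png')[185:255,260:340]
cv2.imwrite('pics/c0.png',np.vstack([cv2.resize(np.hstack([a,b]),None,fx=5,fy=5,interpolation=cv2.INTER_CUBIC)]))
T=toolT();print(T.round(3))
J=jig(np.array([.5555,-.2585]),np.radians(39.8));print(J.round(4))
print('spool top', onz('top',(192,150),.07),'bracer', onz('top',(267,68),.2),onz('top',(267,140),0),'roll',onz('top',(452,324),.02))
```

```text
[[-0.923 -0.     0.386  0.202]
 [-0.386  0.001 -0.923 -0.484]
 [-0.    -1.    -0.001  0.237]
 [ 0.     0.     0.     1.   ]]
[[ 0.7683 -0.6401  0.      0.5417]
 [ 0.6401  0.7683  0.     -0.27  ]
 [ 0.      0.      1.      0.    ]
 [ 0.      0.      0.      1.    ]]
spool top [ 0.72432758 -0.12941331  0.07      ] bracer [ 0.82336204 -0.27658049  0.2       ] [ 0.76868946 -0.25655609  0.        ] roll [ 0.42297662 -0.60993173  0.02      ]
```

View pics/c0.png

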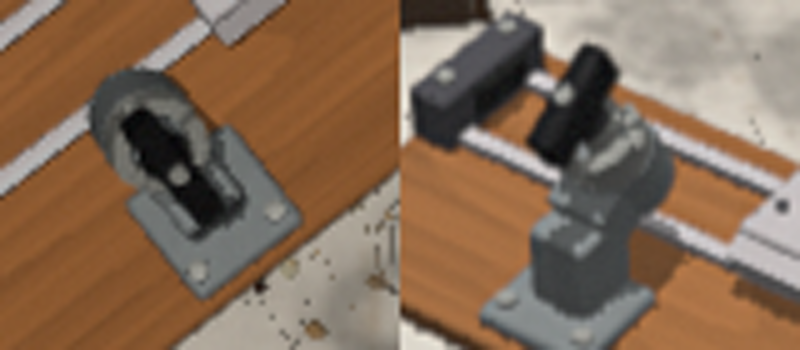

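Run:
```python
from h import *
J=jig(np.array([.5555,-.2585]),np.radians(39.8))
rs=[ray('top',(271,260)),ray('side',(292.4,204))]
p=tri(rs);print(p,[np.linalg.norm(np.cross(p-o,d)) for o,d in rs]);q=np.linalg.inv(J)@np.append(p,1);print('jig',q)
c=q[:3]-.01*np.array([-.5,0,.866]); print('centre jig',c)
rs=[ray('top',(275,200)),ray('side',(350,204))];p=tri(rs);print('post',p,np.linalg.inv(J)@np.append(p,1))
c[1]=0.5*c[1]; C=(J@np.append(c,1))[:3]; z=J[:3,:3]@np.array([-.5,0,.866])
y=-z; zt=-J[:3,1]; xt=np.cross(y,zt); Rt=np.c_[xt,y,zt]
tgt=C+.13*z; T=toolT(); print('C',C,'tgt',tgt)
dp=T[:3,:3].T@(tgt-T[:3,3]); rv=np.degrees(R.from_matrix(T[:3,:3].T@Rt).as_rotvec());print(dp,rv,np.linalg.norm(rv))
```

```text
[ 0.52273754 -0.28543899  0.11390132] [np.float64(0.0001702535418314771), np.float64(0.00017025354183144588)]
jig [-2.44147684e-02  2.74782055e-04  1.13901325e-01  1.00000000e+00]
centre jig [-0.01941477  0.00027478  0.10524132]
post [ 0.62958974 -0.2859504   0.09181794] [ 0.05735066 -0.06851525  0.09181794  1.        ]
C [ 0.5266669  -0.282344    0.10524132] tgt [ 0.47672848 -0.32395113  0.21782132]
[-0.31490391  0.01942265 -0.04191994] [ -4.40859323 -16.74903978  29.75198005] 34.425954521748714
```

apply_moves:
  plan:
    - [-0.06,0.004,-0.008,-0.8,-3.3,6,0]
    - [-0.12,0.008,-0.016,-1.7,-6.7,12,0]
    - [-0.18,0.011,-0.024,-2.6,-10,18,0]
    - [-0.24,0.015,-0.032,-3.5,-13.4,24,0]
    - [-0.3,0.0185,-0.04,-4.2,-16,28.5,0]
  squeeze: 30

```text
time: 0.72
tool_pos: [0.465, -0.331, 0.2188]
tool_rot: [-1.573, 0.504, -2.461]
contact_force: [0.3, -0.8, 0.9]
opening: 0.0483
```

apply_moves:
  plan:
    - [0,0,0,0,0,0,0]
    - [0,0,0,0,0,0,0]
    - [0,0,0,0,0,0,0]
    - [0,0,0,0,0,0,0]
    - [0,0,0,0,0,0,0]

```text
time: 1.35
tool_pos: [0.4634, -0.3324, 0.2195]
tool_rot: [-1.572, 0.501, -2.462]
contact_force: [-0.4, 0.3, 0.2]
opening: 0.0463
```

```bash
cat >> h.py <<'E'
J=jig(np.array([.5555,-.2585]),np.radians(39.8))
C=(J@np.array([-.0194,0,.105,1]))[:3]; Z=J[:3,:3]@np.array([-.5,0,.866])
_z=-J[:3,1]; RT=np.c_[np.cross(-Z,_z),-Z,_z]
def go(tgt,Rt):
    T=toolT(); dp=T[:3,:3].T@(tgt-T[:3,3]); rv=np.degrees(R.from_matrix(T[:3,:3].T@Rt).as_rotvec())
    print('shift mm',(dp*1000).round(1),'turn',rv.round(2))
E
python3 - <<'E'
from h import *
s=robot.observe(); print(s['time'],s['qpos'].round(3),s['tool_pos'],s['opening'],s['contact_force'])
go(C+.13*Z,RT)
T=toolT(); im=cams.read_camera('wrist'); 
np.save('T1.npy',T)
print([proj('wrist',C+a*Z,T) for a in(.01,)], proj('wrist',(J@[.0573,-.0685,.092,1])[:3],T))
cv2.imwrite('pics/w1.png',im)
E
```

```text
1.35 [-1.023  0.438  1.539  0.52   1.28  -0.314] [ 0.46343562 -0.3323593   0.21945723] 0.04630317173885997 [-0.44145285  0.33125462  0.16846774]
shift mm [-12.8   9.2   2. ] turn [-0.33 -0.74  1.3 ]
[array([325.52920912, 214.83235486])] [413.25500061 119.79985036]
```

View pics/w1.png

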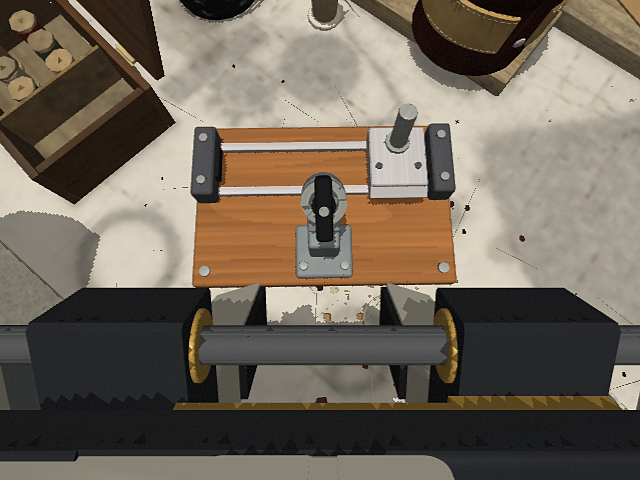

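apply_moves:
  plan:
    - [-0.014,0.009,0.0015,-0.3,-0.7,1.3,0]
    - [-0.014,0.009,0.0015,-0.3,-0.7,1.3,0]
    - [-0.012,0.06,0.002,-0.3,-0.7,1.3,0]
    - [-0.012,0.06,0.002,-0.3,-0.7,1.3,0]
    - [-0.012,0.06,0.002,-0.3,-0.7,1.3,0]

```text
time: 2.02
tool_pos: [0.4958, -0.309, 0.1732]
tool_rot: [-1.57, 0.524, -2.446]
contact_force: [0.7, -0.8, 0.7]
opening: 0.0462
```

Run:
```python
from h import *
go(C-.002*Z,RT)
T=toolT(); im=cams.read_camera('wrist'); 
print([proj('wrist',C+a*Z,T) for a in(.01,)])
cv2.imwrite('pics/w2.png',im)
```

```text
shift mm [-1.2 81.5 -0.6] turn [-0.02  0.04 -0.01]
[array([322.92299918, 262.50917868])]
```

View pics/w2.png

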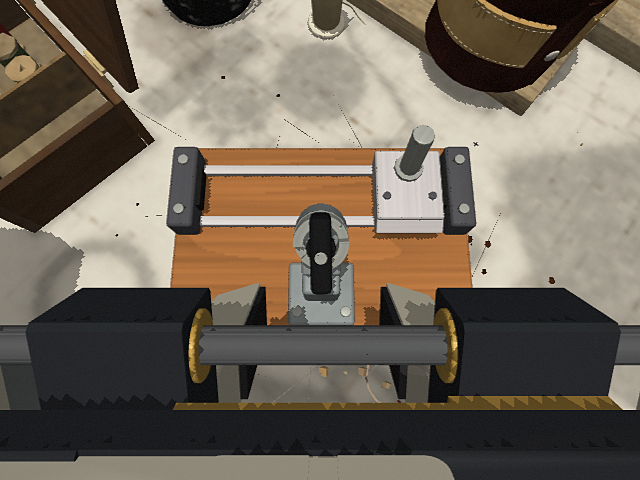

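apply_moves:
  plan:
    - [-0.003,0.03,-0.0015,0,0,0,0]
    - [-0.003,0.06,-0.0015,0,0,0,0]
    - [-0.003,0.081,-0.0015,0,0,0,0]
    - [-0.003,0.081,-0.0015,0,0,0,0]
    - [-0.003,0.081,-0.0015,0,0,0,0]

```text
time: 2.7
tool_pos: [0.528, -0.281, 0.1052]
tool_rot: [-1.568, 0.524, -2.446]
contact_force: [0.3, -0.1, 1.0]
opening: 0.0461
```

apply_moves:
  plan:
    - [0,0,0,0,0,0,1]
    - [0,0,0,0,0,0,1]
    - [0,0,0,0,0,0,1]
    - [0,0,0,0,0,0,1]
    - [0,0,0,0,0,0,1]
  squeeze: 40

```text
time: 3.32
tool_pos: [0.528, -0.2803, 0.1039]
tool_rot: [-1.57, 0.524, -2.447]
contact_force: [1.1, -1.4, -0.6]
opening: 0.0116
```

Run:
```python
from h import *
go(C-.002*Z,RT); s=robot.observe(); print(s['contact_force'],s['torque'],s['opening'],s['qpos'].round(3))
```

```text
shift mm [ 1.4 -0.1  0.8] turn [-0.06  0.   -0.  ]
[ 1.1123336  -1.43079066 -0.64045918] [-0.51697875  0.04052491 -0.15041926] 0.01160561965595753 [-0.883  0.595  1.645  0.634  1.005 -0.383]
```

apply_moves:
  plan:
    - [0,-0.005,0,0,0,0,1]
    - [0,-0.01,0,0,0,0,1]
    - [0,-0.0165,0,0,0,0,1]
    - [0,-0.0165,0,0,0,0,1]
    - [0,-0.0165,0,0,0,0,1]

```text
time: 3.95
tool_pos: [0.5219, -0.2853, 0.1173]
tool_rot: [-1.571, 0.524, -2.448]
contact_force: [7.3, -1.4, -8.1]
opening: 0.0116
```

Run:
```python
from h import *
go(C-.002*Z,RT); s=robot.observe(); print(s['contact_force'],'along Z',s['contact_force']@Z,s['opening'])
```

```text
shift mm [ 1.4 15.5  0.9] turn [-0.03 -0.03 -0.01]
[ 7.25487941 -1.44553583 -8.08645212] along Z -9.327118945684498 0.011626007227932805
```

apply_moves:
  plan:
    - [0,0,0,0,8,0,1]
    - [0,0,0,0,16,0,1]
    - [0,0,0,0,24,0,1]
    - [0,0,0,0,32,0,1]
    - [0,0,0,0,32,0,1]

```text
time: 4.58
tool_pos: [0.5219, -0.2849, 0.1172]
tool_rot: [-1.869, 0.437, -3.074]
contact_force: [8.0, -0.7, -8.2]
opening: 0.0119
```

Run:
```python
from h import *
go(C-.002*Z,RT); s=robot.observe(); print(s['contact_force'],'along Z',s['contact_force']@Z,'torque Z',s['torque'],s['opening'])
```

```text
shift mm [ 0.6 15.2  1.9] turn [ 3.000e-02 -3.213e+01 -1.000e-02]
[ 8.04543603 -0.72734406 -8.18104087] along Z -9.942579367626426 torque Z [-0.70555469 -0.35867676 -0.45202888] 0.011914790673803057
```

apply_moves:
  plan:
    - [0,0,0,0,8,0,1]
    - [0,0,0,0,16,0,1]
    - [0,0,0,0,24,0,1]
    - [0,0,0,0,32.5,0,1]
    - [0,0,0,0,32.5,0,1]

```text
time: 5.2
tool_pos: [0.5219, -0.2845, 0.1173]
tool_rot: [-2.053, 0.216, 2.655]
contact_force: [8.0, -0.2, -7.1]
opening: 0.0119
```

apply_moves:
  plan:
    - [0,0.002,0,0,0,0,1]
    - [0,0.004,0,0,0,0,1]
    - [0,0.006,0,0,0,0,1]
    - [0,0.006,0,0,0,0,1]
    - [0,0.006,0,0,0,0,1]

```text
time: 5.82
tool_pos: [0.5242, -0.2827, 0.1122]
tool_rot: [-2.052, 0.216, 2.657]
contact_force: [6.8, 0.1, -6.9]
opening: 0.0116
```

Run:
```python
from h import *
go(C-.002*Z,RT); s=robot.observe(); print(s['contact_force'],'along Z',s['contact_force']@Z,'torque Z',s['torque'],s['opening'])
```

```text
shift mm [-0.6  9.3  2.2] turn [ 7.000e-02 -6.453e+01 -2.000e-02]
[ 6.7560465   0.08631656 -6.8545744 ] along Z -8.558967067966192 torque Z [-0.37733389 -0.37785316 -0.40634366] 0.011564749984373028
```

apply_moves:
  plan:
    - [0,0.001,0,0,0,0,1]
    - [0,0.001,0,0,0,0,1]
    - [0,0.001,0,0,0,0,0.3]
    - [0,0.001,0,0,0,0,0.3]
    - [0,0.001,0,0,0,0,0.3]

```text
time: 6.45
tool_pos: [0.524, -0.2828, 0.1121]
tool_rot: [-2.052, 0.217, 2.657]
contact_force: [1.2, 0.5, 0.1]
opening: 0.0313
```

apply_moves:
  plan:
    - [0,-0.02,0,0,0,0,0.3]
    - [0,-0.06,0,0,0,0,0.3]
    - [0,-0.1,0,0,0,0,0.3]
    - [0,-0.1,0,0,0,0,0.3]
    - [0,-0.1,0,0,0,0,0.3]

```text
time: 7.08
tool_pos: [0.4854, -0.3144, 0.198]
tool_rot: [-2.052, 0.216, 2.657]
contact_force: [-0.1, -0.2, 0.1]
opening: 0.0321
```

Run:
```python
from h import *
s=robot.observe(); print(s['contact_force'],s['opening'],s['qpos'].round(2),s['time'])
T=toolT(); im=cams.read_camera('wrist'); t=cams.read_camera('top')
print([proj('wrist',C+a*Z,T) for a in(.01,.0185)])
cv2.imwrite('pics/w3.png',np.hstack([cv2.resize(im,(480,360)),cv2.resize(t[225:295,245:305],(308,360),interpolation=cv2.INTER_CUBIC)]))
```

```text
[-0.05080243 -0.24643212  0.05723902] 0.032141477185810854 [-0.98  0.47  1.56  0.56  1.23  0.8 ] 7.075
[array([327.14437118, 247.54541297]), array([327.28400726, 251.47354421])]
```

View pics/w3.png

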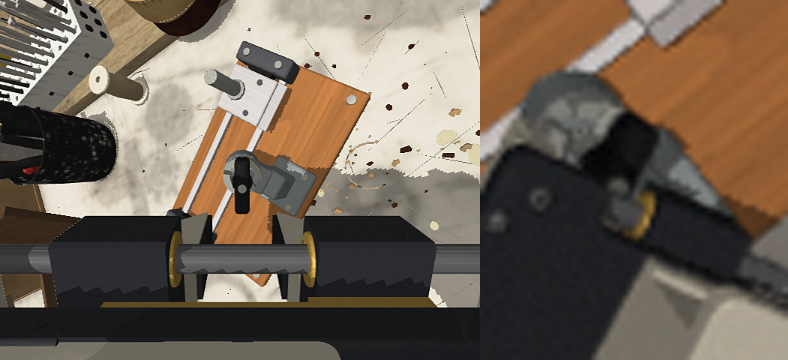

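```bash
cat >> h.py <<'E'
P=(J@np.array([.0573,-.0685,.092,1]))[:3]
RV=np.c_[-J[:3,0],[0,0,-1],-J[:3,1]]
E
python3 - <<'E'
from h import *
print(np.linalg.det(RV),P); p=P.copy(); p[2]=.2; go(p,RV)
rs=[ray('top',(267,68)),ray('side',(448,118))]; q=tri(rs);print('bracer top',q,[np.linalg.norm(np.cross(q-o,d)) for o,d in rs])
print('post w1', tri([ray('wrist',(408,109),np.load('T1.npy')),ray('top',(275,200))]))
E
```

```text
1.0000000000000004 [ 0.62954106 -0.28597111  0.092     ]
shift mm [-112.4   61.8  -71.3] turn [ 17.02 -62.96 -26.67]
bracer top [ 0.80279893 -0.28082787  0.23770859] [np.float64(0.00281416837952488), np.float64(0.0028141683795248795)]
post w1 [ 0.62733859 -0.28379557  0.10368921]
```

apply_moves:
  plan:
    - [-0.016,0.007,-0.01,2.4,-9,-3.8,-0.2]
    - [-0.032,0.015,-0.02,4.8,-18,-7.6,-0.2]
    - [-0.048,0.024,-0.03,7.2,-27,-11.4,-0.2]
    - [-0.064,0.033,-0.04,9.7,-36,-15.2,-0.2]
    - [-0.08,0.042,-0.051,12.1,-45,-19,-0.2]

```text
time: 7.8
tool_pos: [0.5882, -0.2945, 0.2009]
tool_rot: [-1.674, 0.116, -2.762]
contact_force: [-0.5, -0.5, 0.7]
opening: 0.0549
```

Run:
```python
from h import *
p=P.copy(); p[2]=.2; go(p,RV)
```

```text
shift mm [-41.1   4.9   7.9] turn [  4.8  -17.66  -7.53]
```

apply_moves:
  plan:
    - [-0.02,0.002,0.004,2.4,-9,-3.8,-0.2]
    - [-0.041,0.005,0.008,4.8,-17.7,-7.5,-0.2]
    - [-0.041,0.005,0.008,4.8,-17.7,-7.5,-0.2]
    - [-0.041,0.005,0.008,4.8,-17.7,-7.5,-0.2]
    - [-0.041,0.005,0.008,4.8,-17.7,-7.5,-0.2]

```text
time: 8.43
tool_pos: [0.6279, -0.288, 0.2013]
tool_rot: [-1.571, 0.003, -2.455]
contact_force: [0.1, -1.0, 0.3]
opening: 0.055
```

Run:
```python
from h import *
s=robot.observe(); print(s['qpos'].round(2))
p=P.copy(); p[2]=.075; go(p,RV)
T=toolT(); im=cams.read_camera('wrist'); t=cams.read_camera('side');np.save('T4.npy',T)
print(proj('wrist',P,T),[proj('side',C+a*Z) for a in (.01,.0185,.0225)])
cv2.imwrite('pics/w4.png',np.hstack([cv2.resize(im,(480,360)),cv2.resize(t[185:255,260:320],(308,360),interpolation=cv2.INTER_CUBIC)]))
```

```text
[-0.54  0.68  1.05  0.    1.41  0.34]
shift mm [ -2.1 126.3  -0.5] turn [-0.01 -0.43 -0.19]
[323.21184848 241.4914307 ] [array([292.63231898, 204.14426928]), array([290.94896159, 202.06586454]), array([290.1472573 , 201.07601771])]
```

View pics/w4.png

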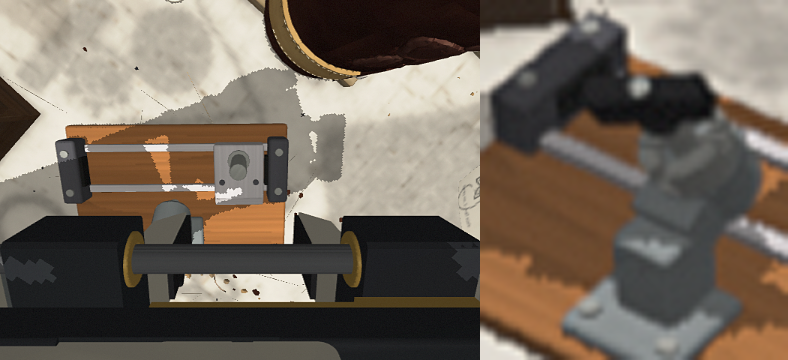

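Run:
```python
from h import *
im=cams.read_camera('wrist'); cv2.imwrite('pics/w5.png',cv2.resize(im[180:280,270:370],(500,500),interpolation=cv2.INTER_CUBIC))
T=toolT(); print(proj('wrist',P,T),proj('wrist',P-[0,0,.05],T))
```

```text
[322.7665646  241.62894943] [322.65956577 224.75608913]
```

View pics/w5.png

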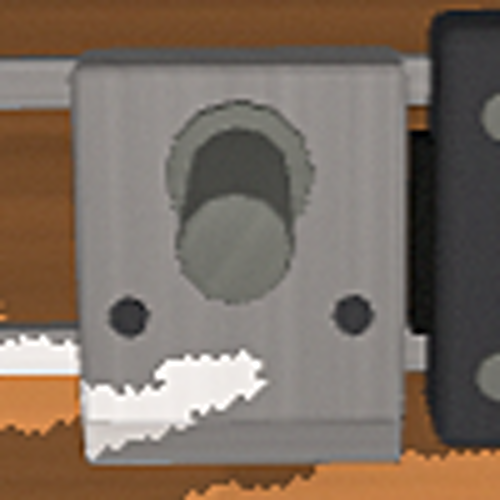

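Run:
```python
from h import *
T=toolT(); q=onz('wrist',(317.2,229.6),.092,T); print(q, (np.linalg.inv(J)@np.append(q,1)), proj('top',q),proj('side',q),proj('top',P),proj('side',P))
a=cv2.imread('pics/top0.png')[180:220,255:295];b=cv2.imread('pics/side0.png')[190:230,330:370]
cv2.imwrite('pics/c1.png',cv2.resize(np.hstack([a,b]),None,fx=9,fy=9,interpolation=cv2.INTER_CUBIC))
```

```text
[ 0.63335499 -0.27834086  0.092     ] [ 0.06511438 -0.06507914  0.092       1.        ] [270.61637892 198.38555774] [351.32405858 200.95515418] [274.88339798 200.6198577 ] [350.57111361 203.80957434]
```

View pics/c1.png

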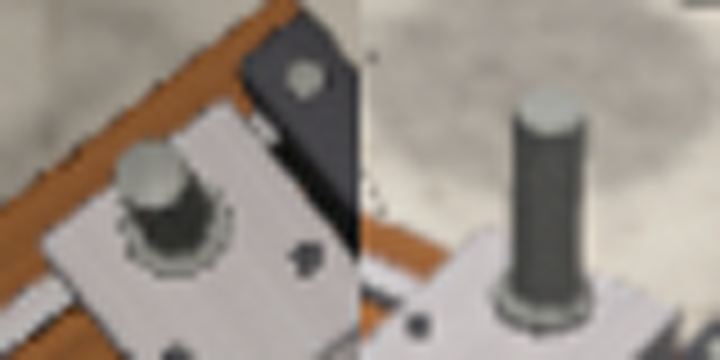

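apply_moves:
  plan:
    - [-0.008,0.03,-0.003,0,-0.4,-0.2,-0.2]
    - [-0.008,0.08,-0.003,0,-0.4,-0.2,-0.2]
    - [-0.008,0.126,-0.003,0,-0.4,-0.2,-0.2]
    - [-0.008,0.126,-0.003,0,-0.4,-0.2,-0.2]
    - [-0.008,0.126,-0.003,0,-0.4,-0.2,-0.2]

```text
time: 9.2
tool_pos: [0.6343, -0.2806, 0.0778]
tool_rot: [-1.567, 0.001, -2.446]
contact_force: [0.2, -0.2, 0.6]
opening: 0.055
```

apply_moves:
  plan:
    - [0,0,0,0,0,0,1]
    - [0,0,0,0,0,0,1]
    - [0,0,0,0,0,0,1]
    - [0,0,0,0,0,0,1]
    - [0,0,0,0,0,0,1]
  squeeze: 10

```text
time: 9.82
tool_pos: [0.6334, -0.2796, 0.0757]
tool_rot: [-1.57, -0.0, -2.445]
contact_force: [-0.5, 0.8, 1.5]
opening: 0.0146
```

Run:
```python
from h import *
s=robot.observe(); print(s['qpos'].round(2),s['contact_force'],s['opening'])
q=(np.linalg.inv(J)@np.append(s['tool_pos'],1)); print(q)
go((J@[q[0],q[1],.075,1])[:3],RV)
```

```text
[-0.53  0.79  1.2  -0.    1.15  0.35] [-0.47889809  0.77753878  1.50062513] 0.01463109025914933
[ 0.06435298 -0.06609415  0.07565103  1.        ]
shift mm [-0.   0.7 -0. ] turn [-0.06  0.11  0.02]
```

apply_moves:
  plan:
    - [0,0,-0.015,0,0,0,1]
    - [0,0,-0.035,0,0,0,1]
    - [0,0,-0.055,0,0,0,1]
    - [0,0,-0.075,0,0,0,1]
    - [0,0,-0.095,0,0,0,1]

```text
time: 10.45
tool_pos: [0.5727, -0.2069, 0.0757]
tool_rot: [-1.568, 0.0, -2.445]
contact_force: [1.6, -1.6, -0.5]
opening: 0.0144
```

apply_moves:
  plan:
    - [0,0,-0.01,0,0,0,1]
    - [0,0,-0.02,0,0,0,1]
    - [0,0,-0.03,0,0,0,1]
    - [0,0,-0.037,0,0,0,1]
    - [0,0,-0.037,0,0,0,1]

```text
time: 11.08
tool_pos: [0.5484, -0.1777, 0.0756]
tool_rot: [-1.571, -0.0, -2.445]
contact_force: [0.3, 2.1, 3.6]
opening: 0.015
```

Run:
```python
from h import *
s=robot.observe(); print(s['qpos'].round(2),s['contact_force'],'jig frame F',J[:3,:3].T@s['contact_force'],s['opening'])
print(np.linalg.inv(J)@np.append(s['tool_pos'],1))
```

```text
[-0.45  0.6   1.58 -0.    0.96  0.43] [0.31110203 2.07095667 3.55906595] jig frame F [1.56465402 1.39194246 3.55906595] 0.0149638332194127
[0.06426257 0.06664772 0.07559223 1.        ]
```

apply_moves:
  plan:
    - [0,0,-0.002,0,0,0,1]
    - [0,0,-0.004,0,0,0,1]
    - [0,0,-0.006,0,0,0,1]
    - [0,0,-0.007,0,0,0,1]
    - [0,0,-0.007,0,0,0,1]

```text
time: 11.7
tool_pos: [0.5462, -0.1751, 0.0757]
tool_rot: [-1.564, 0.001, -2.445]
contact_force: [7.7, -7.4, -2.7]
opening: 0.0151
```

Run:
```python
from h import *
s=robot.observe(); print('jig frame F',J[:3,:3].T@s['contact_force'],s['opening'])
print(np.linalg.inv(J)@np.append(s['tool_pos'],1))
```

```text
jig frame F [  1.14697653 -10.62575151  -2.69129758] 0.015066579549988263
[0.06425786 0.06999153 0.07568484 1.        ]
```

apply_moves:
  plan:
    - [0,0,0.001,0,0,0,-0.2]
    - [0,0,0.001,0,0,0,-0.2]
    - [0,0,0.001,0,0,0,-0.2]
    - [0,0,0.001,0,0,0,-0.2]
    - [0,0,0.001,0,0,0,-0.2]

```text
time: 12.32
tool_pos: [0.5448, -0.1737, 0.0753]
tool_rot: [-1.57, -0.001, -2.445]
contact_force: [0.2, -0.2, -0.7]
opening: 0.0545
```

apply_moves:
  plan:
    - [0,-0.03,0,0,0,0,-0.2]
    - [0,-0.08,0,0,0,0,-0.2]
    - [0,-0.13,0,0,0,0,-0.2]
    - [0,-0.15,0,0,0,0,-0.2]
    - [0,-0.15,0,0,0,0,-0.2]

```text
time: 12.95
tool_pos: [0.5455, -0.1739, 0.227]
tool_rot: [-1.566, 0.001, -2.445]
contact_force: [-0.1, -0.1, -0.2]
opening: 0.0548
```

Run:
```python
from h import *
s=robot.observe(); print(s['contact_force'],s['opening'])
T=toolT(); im=cams.read_camera('wrist'); t=cams.read_camera('side')
p=(J@[.063,-.066+.138,.092,1])[:3]; print('post home pred',proj('side',p),proj('side',(J@[.063,-.066+.133,.092,1])[:3]),'bar',proj('side',C+.0185*Z))
cv2.imwrite('pics/w6.png',np.hstack([cv2.resize(im,(400,300)),cv2.resize(t[180:250,250:343],(400,300),interpolation=cv2.INTER_CUBIC)]))
```

```text
[-0.08690962 -0.08299984 -0.20477039] 0.05475626851267794
post home pred [291.09587479 176.58731609] [293.15132772 177.44807053] bar [290.94896159 202.06586454]
```

View pics/w6.png

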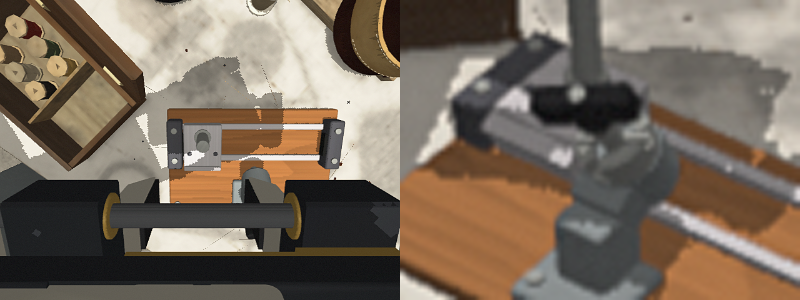

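```bash
python3 -c "
from cell import robot
print(robot.hand_in())"
```

```text
the job is handed in; nothing more can be done
None
```

I pulled the plunger out about 15.6 mm by its crossbar and twisted it clockwise about 64.5° (1.13 rad). I then lowered it into the rest notch and let go. After that I gripped the carriage post and slid it left until the end block pushed back with about 10.6 N, released it and lifted clear. The job was handed in at about 13 s of the 56 s allowed.

**Plunger:** in the last side picture the crossbar stays twisted. Its top dot was at pixel (291.2, 201.5), against (290.9, 202.1) expected for 8.5 mm out.

**Carriage:** the last wrist picture shows it against the left end block. The tool had moved about 136 mm when the resistance rose, close to the 138 mm of full travel.

**Robot:** it touched nothing at hand-in (force about 0.2 N), and no unexpected contact showed in the readings.

**Tape, dish and spool:** I worked well away from the tape and the dish, but I did not check them in a picture at the end. The spool is only partly visible in the last wrist picture, apparently undisturbed.

**Disagreement along the way:** my first estimate of the post's position was about 6 mm off because I read its pixels too coarsely. A close look showed this, and I corrected it before gripping. The wrist camera also read about 1–2 mm off from the fixed cameras, within the stated calibration.

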